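# Build a kiln tier over a dish

## Robot

A 6-joint arm with a two-finger parallel gripper is mounted at the origin on the work surface. World frame = base frame: x ahead of the robot, y to its left, z up, the work surface at z = 0. Lengths are in m, angles in rad, forces in N, time in s.
With the tool pointing down it reaches from about 0.375 to 0.9 m from the base axis. Payload 3.1 kg.
Tool frame: the origin (TCP) lies between the finger pads; the fingertips stand 8 mm ahead of it and the grasp point (between the pads) lies 11 mm behind it; z points along the fingers, y is the line along which they close (so a half turn about z gives the same grasp; the last joint's range is limited). The gripper opens to 87 mm and grips with 3 to 60 N. Pads are 19 mm wide; open, the fingers measure 117 mm over their backs; the gripper's body (75 mm by 190 mm) begins 51 mm behind the grasp point.
Start: joints at [-1.429, 0.527, 1.433, -0, 1.181, -0.178], TCP at [0.197, -0.593, 0.209] pointing down, gripper open.
Joint ranges: [-3.08, 3.08], [-0.75, 2.2], [0.22, 2.44], [-1.43, 4.57], [0, 2.65], [-2.85, 2.85]. Speed limits (rad/s): [2.79, 2.79, 3.14, 3.14, 3.14, 3.14].

## Interface

Orientations are given as a unit quaternion [x, y, z, w].
In Python, from rig import robot gives the robot as it stands.
- The arm moves only by the tool move_arm, never from a script. Its argument "motion" is text: rows parted by semicolons, each of 5 numbers parted by spaces: the opening, from -1 (shut) to 1 (fully open), then the shift along the tool's x, y, z normalised to -1 to 1, where 1 is 0.2 m, then the turn about the tool's z normalised to -1 to 1, where 1 is pi rad. A call has 1 to 12 rows; each row is the pose to reach, as a shift and turn from the pose commanded when the call began, along the tool's axes at that moment, turning the shorter way round; what a row does not reach only later rows make up. A row lasts 1/12 s, in which the tool goes at most 41.7 mm and 7.16 degrees, less where a joint would pass 70% of its speed; a pose out of reach is approached as far as the arm can. A call with a number of a shift or a turn outside -1 to 1 is refused whole. A call with a gripper value outside its range is refused whole. The fingers move at their own pace and stop on an object; "newtons" is the grip in N (left out, the last holds). Time passes only in rows, so rows that repeat a pose let the fingers close. It gives the time, the measured TCP pose, the force, the opening and the grip force at its end, in the units of the state.
- robot.get_obs(): the state, without advancing time (a new reading comes with each control period).
- robot.camera(name): name is "scene" or "top" or "wrist"; returns (picture, depth): 420x560x3 uint8, red, green, blue; 420x560 float32, m along the optical axis (not along the pixel's ray), 0 where there is no reading.
- robot.camera_model(name): a dict with "mtx" (3x3 intrinsics, pixels), "D" ([k1, k2, p1, p2, k3] as OpenCV has them; the pictures are not rectified), "position" and "attitude" of the camera in the world. Camera axes: x right, y down, z forward; pixel columns grow to the right and rows downward; lengths in m; the calibration is good to about 2 mm. A picture is of the moment at which its call begins: read the wrist's pose just before it. camera_model takes no time and is no camera call; for the wrist camera it gives the pose at the moment of the call.
- robot.hand_in(): hands the job in; it is judged then, once.
The state is a dict: "time": time; "q": joint angles; "joint_velocities": joint speeds; "joint_torque": joint torques, N m; "position": TCP position; "tool_rot": TCP orientation; "ft_force": force on the tool from outside, world axes, zero at the start; "moment": the same for the moment, N m; "grip_width": finger opening in m; "grip_force": force on a finger pad.
Only numpy, scipy, OpenCV 4.12 (cv2) and the standard library are available. Lean on these libraries where they do the work, as an engineer would, in place of code of your own. Each camera call takes 0.05 s, during which the arm holds its last target. There are 200 camera calls.

## Task

Lift the prop that is as tall as the one already standing on the kiln shelf out of the bin and stand it upright, squarely on the pencilled outline at the other side of the dish. Then pick up the thin batt from the table and lay it level across the two props, centred over the dish and in line with the kiln shelf, setting it down rather than dropping it. Leave the other two props in the bin, and the dish and the standing prop where they are.

Things in the scene. Friction and masses are not known exactly. Their poses are not given: they have to be found in the camera images.
- bin: Grey plastic open bin fixed to the table, 260 mm (its x) x 170 mm (its y) x 45 mm high, walls and floor 5 mm thick; three props stand in it in a row along its x, about 78 mm apart. Origin: centre of its underside, on the table.
- prop_mid: Pale buff square kiln prop, 36 x 36 mm, 65 mm tall, with a small dark disc (a blind hole) on its flat top; loose, standing in the bin on its 5 mm floor at any of the three places; the middle one in height, the one wanted. Origin: centre of its underside; z up, x and y square to its sides.
- prop_short: Pale buff square kiln prop, 36 x 36 mm, 50 mm tall, with a small dark disc (a blind hole) on its flat top; loose, standing in the bin; not wanted. Origin: centre of its underside; z up, x and y square to its sides.
- prop_tall: Pale buff square kiln prop, 36 x 36 mm, 80 mm tall, with a small dark disc (a blind hole) on its flat top; loose, standing in the bin; not wanted. Origin: centre of its underside; z up, x and y square to its sides.
- shelf: Off-white kiln shelf, a slab 260 mm (its x) x 170 mm (its y) x 15 mm thick, fixed flat on the table. Origin: centre of its underside; its top is 15 mm above. Along its x axis lie the standing prop (70 mm to one side of the centre), the dish (at the centre) and the pencilled outline (70 mm to the other side).
- tier_centre (a point): Centre of the top face of the kiln shelf, under the dish, midway between the standing prop and the outline; axes as the shelf's. The batt's centre belongs above it.
- mark: Dark pencilled square outline, 42 mm wide, drawn flat on top of the kiln shelf, 70 mm from its centre, at either end. Origin: centre of the square, on the shelf's top face; axes as the shelf's.
- prop_standing: Pale buff square kiln prop, 36 x 36 mm, 65 mm tall, with a small dark disc (a blind hole) on its flat top; loose, already standing on the kiln shelf's top face, 70 mm from its centre, at the end away from the outline. Origin: centre of its underside; z up, x and y square to its sides.
- batt: Thin buff flat bar (batt) of kiln ceramic, 200 mm (its x) x 56 mm (its y) x 8 mm thick, about 0.19 kg, lying loose on the table between bin and kiln shelf. Origin: centre of its underside.
- dish: Small round unglazed reddish bowl, 68 mm across the rim, 34 mm high, standing loose at the centre of the kiln shelf. Origin: centre of its underside.
Mind the look-alikes: they are no part of the job. Leave any blue or yellow look-alike of the prop_mid alone. Several things look just like the batt: the one meant starts farthest to the robot's left.

How it is judged:
On the way, in this order (a step that is already met when the one before it is completed fails the run):
1. the matching prop has been lifted clear of the bin, its underside over 60 mm above the table (z of prop_mid in the frame of bin above 0.06 m), for 0.1 s.
2. the matching prop stands upright on the outline, let go and at rest (horizontal distance between prop_mid and mark below 0.014 m and angle between prop_mid's own z axis and vertical below 0.05 rad and z of prop_mid in the frame of shelf between 0.011 and 0.019 m and (angle between the x axis of prop_mid and the x axis of mark, either way round below 0.22 rad or angle between the x axis of prop_mid and the y axis of mark, either way round below 0.22 rad) and linear speed of prop_mid below 0.02 m/s and contact force between prop_mid and the fingers below 0.05 N), for 0.2 s.
At the end, for the whole second after the job is handed in: 65 mm prop upright on shelf, within 14 mm and 0.22 rad of outline; batt resting on both props, level to 0.04 rad, within 16 mm along and 14 mm across of shelf centre, in line to 0.13 rad; all at rest; standing prop upright, moved <12 mm; dish moved <15 mm; other props in bin (horizontal distance between prop_mid and mark below 0.014 m and angle between each of prop_mid, prop_standing's own z axis and vertical below 0.05 rad and z of prop_mid in the frame of shelf between 0.011 and 0.019 m and (angle between the x axis of prop_mid and the x axis of mark, either way round below 0.22 rad or angle between the x axis of prop_mid and the y axis of mark, either way round below 0.22 rad) and x of batt in the frame of shelf between -0.016 and 0.016 m and y of batt in the frame of shelf between -0.014 and 0.014 m and z of batt in the frame of shelf between 0.074 and 0.086 m and angle between batt's own z axis and vertical below 0.04 rad and angle between the x axis of batt and the x axis of shelf, either way round below 0.13 rad and contact force between batt and prop_mid above 0.2 N and contact force between batt and prop_standing above 0.2 N and linear speed of each of batt, prop_mid below 0.02 m/s and distance of prop_standing from where it was at the start of the episode below 0.012 m and distance of dish from where it was at the start of the episode below 0.015 m and x of prop_short in the frame of bin between -0.125 and 0.125 m and y of prop_short in the frame of bin between -0.08 and 0.08 m and z of each of prop_short, prop_tall in the frame of bin below 0.035 m and x of prop_tall in the frame of bin between -0.125 and 0.125 m and y of prop_tall in the frame of bin between -0.08 and 0.08 m); the robot touches nothing.
It fails at once if the batt is dropped: it moves faster than 0.4 m/s while the fingers do not touch it (linear speed of batt above 0.4 m/s and contact force between batt and the fingers below 0.01 N).
It fails at once if the dish is moved by more than 25 mm (distance of dish from where it was at the start of the episode above 0.025 m).
It fails at once if the standing prop is moved by more than 20 mm or tipped (distance of prop_standing from where it was at the start of the episode above 0.02 m or angle between prop_standing's own z axis and vertical above 0.35 rad).
It fails at once if the short or the tall prop is taken out of the bin (not (x of prop_short in the frame of bin between -0.125 and 0.125 m and y of prop_short in the frame of bin between -0.08 and 0.08 m and z of prop_short in the frame of bin below 0.035 m) or not (x of prop_tall in the frame of bin between -0.125 and 0.125 m and y of prop_tall in the frame of bin between -0.08 and 0.08 m and z of prop_tall in the frame of bin below 0.035 m)).
It also fails if it takes over 70 s, if anything falls off the work surface, if the arm or the gripper's body presses on something with over 40 N, if the wrist force passes 120 N, or if a joint passes its speed limit or range.

## Working session

There is one attempt and no reset: what is moved stays moved. The work goes in short steps, Python scripts to look and compute and a tool call to move; the robot and the scene stay as the last step left them, time stands still between calls to the robot, and variables do not carry over. Pictures are saved under pics/ and viewed, at most 10 in all, crops included, and the job is handed in when it is done.

Besides the shell and the picture viewer there is one more tool, called in YAML: its name, and indented under it one key for each argument. move_arm: Moves the arm, as the interface text tells. Its arguments: {"type":"object","properties":{"motion":{"type":"string"},"newtons":{"type":"number"}},"required":["motion"]}

```bash
mkdir -p pics; ls; python3 - <<'E'
from rig import robot
import cv2,numpy as np
for n in ["scene","top"]:
    p,d=robot.camera(n); cv2.imwrite(f"pics/{n}0.png",p[:,:,::-1]); np.savez(f"{n}0.npz",p=p,d=d)
    m=robot.camera_model(n); print(n,m)
print(robot.get_obs())
E
```

```text
pics
scene {'mtx': array([[518.1591414 ,   0.        , 275.95427393],
       [  0.        , 518.1591414 , 209.54249901],
       [  0.        ,   0.        ,   1.        ]]), 'D': array([0.0467081, 0.       , 0.       , 0.       , 0.       ]), 'position': array([0.80628907, 0.53348614, 1.21019686]), 'attitude': array([ 0.22255238,  0.93451934, -0.26926334, -0.06812703])}
top {'mtx': array([[416.01078849,   0.        , 278.36874026],
       [  0.        , 416.01078849, 213.82653937],
       [  0.        ,   0.        ,   1.        ]]), 'D': array([-0.1123541,  0.       ,  0.       ,  0.       ,  0.       ]), 'position': array([ 0.42925601, -0.12376024,  1.01034759]), 'attitude': array([ 0.71532596, -0.69826072,  0.01099342, -0.02489727])}
{'time': 0.1, 'q': array([-1.42944841e+00,  5.28369750e-01,  1.43375031e+00, -5.41482468e-06,
        1.18137132e+00, -1.78493761e-01]), 'joint_velocities': array([-1.52940123e-05, -2.49683008e-03, -3.44264315e-03,  1.35396611e-03,
       -5.89160253e-04, -3.60046803e-04]), 'joint_torque': array([-6.23429751e-04, -4.40985096e+01, -1.77150357e+01,  6.35422859e-02,
        5.33865974e-02, -2.99493729e-05]), 'position': array([ 0.19644525, -0.59262533,  0.2076792 ]), 'tool_rot': array([ 9.87239283e-01,  1.59241003e-01,  1.51281868e-05, -9.49248432e-04]), 'ft_force': array([-0.170052  , -0.09861113, -0.70697233]), 'moment': array([-0.02601148, -0.02589873,  0.05649046]), 'grip_force': 0.0, 'grip_width': 0.0871980298579016}
```

View pics/top0.png

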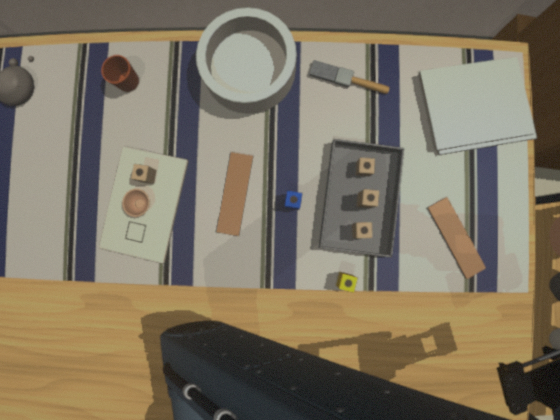

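View pics/scene0.png

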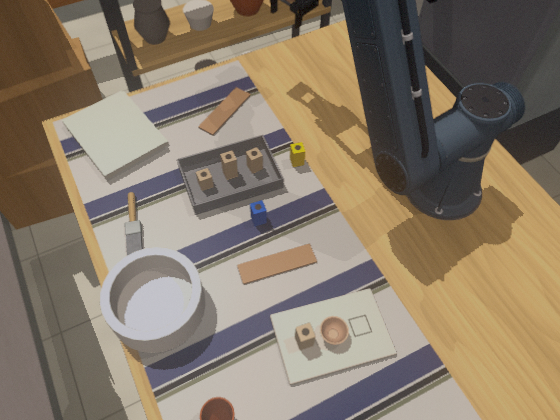

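The top view shows the shelf at left (about 145,205): standing prop (143,173), dish (135,203), outline (136,232). The batt is at (235,194). The bin is at (362,198), with props at (367,166), (370,198) and (364,231). Blue and yellow cubes are at (293,200) and (347,283).

```bash
cat > h.py <<'E'
import numpy as np,cv2
from scipy.spatial.transform import Rotation as R
def world(m,d):
    h,w=d.shape; u,v=np.meshgrid(np.arange(w,dtype=float),np.arange(h,dtype=float))
    n=cv2.undistortPoints(np.stack([u,v],-1).reshape(-1,1,2),m["mtx"],m["D"]).reshape(h,w,2)
    c=np.dstack([n*d[...,None],d]); return c@R.from_quat(m["attitude"]).as_matrix().T+m["position"]
def cast(m,uv,z):
    n=cv2.undistortPoints(np.array(uv,float).reshape(-1,1,2),m["mtx"],m["D"]).reshape(-1,2)
    r=np.c_[n,np.ones(len(n))]@R.from_quat(m["attitude"]).as_matrix().T
    return m["position"]+r*((z-m["position"][2])/r[:,2])[:,None]
E
python3 - <<'E'
from rig import robot
from h import *
np.set_printoptions(precision=4,suppress=True)
M={n:robot.camera_model(n) for n in("scene","top")}
def rect(m,mask,z,name):
    cs,_=cv2.findContours(mask.astype(np.uint8),cv2.RETR_EXTERNAL,cv2.CHAIN_APPROX_NONE)
    c=max(cs,key=cv2.contourArea); P=cast(m,c[:,0],z)[:,:2]
    r=cv2.minAreaRect((P*1000).astype(np.float32)); print(name,"xy",np.array(r[0]),"size",np.array(r[1]),"ang",round(r[2],1))
for n,boxes in {"top":{"shelf":(95,140,195,268,.015),"batt":(210,145,260,242,.008),"P166":(352,152,382,180,0),"P198":(355,184,386,212,0),"P231":(350,218,380,243,0),"stand":(128,158,160,187,0)},
 "scene":{"shelf":(265,285,400,385,.015),"batt":(230,240,325,285,.008),"Pa":(192,163,215,192,0),"Pb":(218,147,240,182,0),"Pc":(244,145,265,176,0),"stand":(292,320,318,352,0)}}.items():
    f=np.load(n+"0.npz");p,d=f["p"],f["d"];W=world(M[n],d);hsv=cv2.cvtColor(p,cv2.COLOR_RGB2HSV)
    print(n,"table z",np.median(W[...,2][(d>0)&(abs(W[...,2])<.02)]))
    for k,(a,b,c,e,z) in boxes.items():
        B=np.zeros(d.shape,bool);B[b:e,a:c]=1
        if z:
            if k=="shelf": rect(M[n],B&(abs(W[...,2]-z)<.006)&(hsv[...,1]<70)&(hsv[...,2]>120),z,k)
            else: rect(M[n],B&(hsv[...,1]>85)&(hsv[...,0]<20),z,k)
        else:
            zz=W[...,2][B&(d>0)]; t=np.percentile(zz,92)
            mk=B&(abs(W[...,2]-t)<.007)&(d>0); z=np.median(W[...,2][mk]); print(k,"top z",z,"npx",mk.sum(), "cen",W[mk].mean(0)); rect(M[n],mk,z,k)
f=np.load("top0.npz");p=f["p"]
cv2.imwrite("pics/crop.png",np.hstack([cv2.resize(p[140:270,95:195,::-1],None,fx=4,fy=4),cv2.resize(p[135:265,312:410,::-1],None,fx=4,fy=4)]))
E
```

```text
top table z 0.0011623512670881908
shelf xy [496.5724 230.2738] size [172.1937 261.0066] ang 79.0
batt xy [527.4375   4.8206] size [ 54.3002 196.7523] ang 81.5
P166 top z 0.05528076851356989 npx 249 cen [ 0.5943 -0.3049  0.0552]
P166 xy [ 594.5204 -304.8485] size [35.577  37.4028] ang 0.6
P198 top z 0.08517991473232012 npx 265 cen [ 0.5187 -0.3085  0.0852]
P198 xy [ 518.7164 -308.3724] size [36.8416 36.4542] ang 85.5
P231 top z 0.07072800462217482 npx 248 cen [ 0.446  -0.2984  0.0706]
P231 xy [ 445.8906 -297.9917] size [33.9089 34.2656] ang 1.3
stand top z 0.07988057085029682 npx 256 cen [0.5649 0.216  0.08  ]
stand xy [564.7874 215.9911] size [38.5067 36.5924] ang 83.1
scene table z 0.0017056128003978266
shelf xy [496.3211 233.5842] size [172.3483 261.806 ] ang 78.7
batt xy [526.1246   7.4427] size [ 55.9387 196.9381] ang 81.6
Pa top z 0.055627387302239706 npx 155 cen [ 0.5962 -0.3029  0.0557]
Pa xy [ 596.3695 -302.6635] size [39.9965 35.9705] ang 88.4
Pb top z 0.08593306755005137 npx 153 cen [ 0.5191 -0.3059  0.0858]
Pb xy [ 518.7221 -304.1964] size [41.9457 36.4324] ang 86.9
Pc top z 0.07047992747906262 npx 147 cen [ 0.4463 -0.2957  0.0705]
Pc xy [ 446.6278 -295.2201] size [37.5601 40.5919] ang 1.6
stand top z 0.08126554080047776 npx 264 cen [0.5635 0.2201 0.0813]
stand xy [563.6   220.212] size [37.181  36.4728] ang 82.1
```

View pics/crop.png

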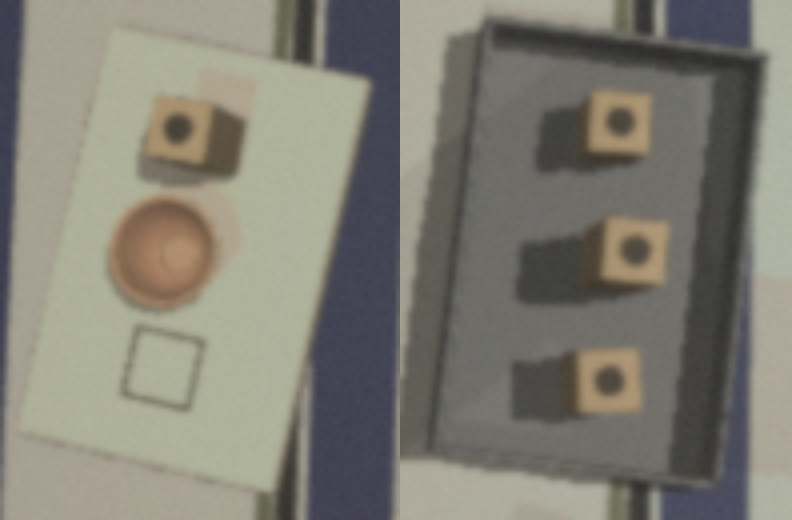

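The bin crop shows three separate props. By depth the tops are 55, 85 and 71 mm high, so the wanted prop is the near one, pixel (364,231), at about (0.446, -0.297). The outline is at about pixel (136,232) in the full picture.

```bash
cat >> h.py <<'E'
def goto(robot,xyz,yaw):
    "yaw = world angle (deg) of tool x; prints units for move_arm"
    o=robot.get_obs(); T=R.from_quat(o["tool_rot"]).as_matrix(); s=T.T@(np.array(xyz)-o["position"])/.2
    y0=np.degrees(np.arctan2(T[1,0],T[0,0])); print("pos",o["position"].round(4),"yaw",y0.round(2),"tilt z",T[:,2].round(4),"shift",s.round(3),"turn",round(((y0-yaw+90)%180-90)/180,4),"t",round(o["time"],2),"grip",o["grip_width"].round(4),round(o["grip_force"],1),"F",o["ft_force"].round(1))
E
python3 - <<'E'
from rig import robot
from h import *
for n,(uv,box) in {"top":((136,232),(122,218,150,245)),"scene":((361,326),(346,313,375,340))}.items():
    p=np.load(n+"0.npz")["p"]; g=cv2.cvtColor(p,cv2.COLOR_RGB2GRAY).astype(float)
    a,b,c,e=box; s=g[b:e,a:c]; mk=s<np.median(s)-22
    v,u=np.nonzero(mk); P=cast(robot.camera_model(n),np.c_[u+a,v+b],.015)[:,:2]*1000
    r=cv2.minAreaRect(P.astype(np.float32)); print(n,mk.sum(),r)
goto(robot,(.446,-.297,.2),1.3)
E
```

```text
top 120 ((432.0454406738281, 244.19744873046875), (46.632911682128906, 54.539676666259766), 77.7553482055664)
scene 157 ((436.20025634765625, 244.9774169921875), (49.26836013793945, 66.02796936035156), 79.14918518066406)Traceback (most recent call last):
  File "<stdin>", line 8, in <module>
  File "h.py", line 14, in goto
    y0=np.degrees(np.arctan2(T[1,0],T[0,0])); print("pos",o["position"].round(4),"yaw",y0.round(2),"tilt z",T[:,2].round(4),"shift",s.round(3),"turn",round(((y0-yaw+90)%180-90)/180,4),"t",round(o["time"],2),"grip",o["grip_width"].round(4),round(o["grip_force"],1),"F",o["ft_force"].round(1))
                                                                                                                                                                                                                      ^^^^^^^^^^^^^^^^^^^^^
AttributeError: 'float' object has no attribute 'round'
```

move_arm:
  motion: "1 0.825 -0.505 0 0.0945;1 0.825 -0.505 0 0.0945;1 0.825 -0.505 0 0.0945;1 0.825 -0.505 0 0.0945;1 0.825 -0.505 0 0.0945;1 0.825 -0.505 0 0.0945;1 0.825 -0.505 0 0.0945;1 0.825 -0.505 0 0.0945"

```text
time: 0.77
position: [0.3213, -0.446, 0.2085]
tool_rot: [1.0, 0.012, -0.0, 0.0]
ft_force: [-0.2, -0.6, 0.3]
grip_width: 0.0871
grip_force: 0.0
```

```bash
python3 - <<'E'
from rig import robot
from h import *
goto(robot,(.446,-.297,.2),1.3)
E
```

```text
Traceback (most recent call last):
  File "h.py", line 14, in goto
    y0=np.degrees(np.arctan2(T[1,0],T[0,0])); print("pos",o["position"].round(4),"yaw",y0.round(2),"tilt z",T[:,2].round(4),"shift",s.round(3),"turn",round(((y0-yaw+90)%180-90)/180,4),"t",round(o["time"],2),"grip",o["grip_width"].round(4),round(o["grip_force"],1),"F",o["ft_force"].round(1))
                                                                                                                                                                                                                      ^^^^^^^^^^^^^^^^^^^^^
AttributeError: 'float' object has no attribute 'round'
```

move_arm:
  motion: "1 0.643 -0.73 0 0;1 0.643 -0.73 0 0;1 0.643 -0.73 0 0;1 0.643 -0.73 0 0;1 0.643 -0.73 0 0;1 0.643 -0.73 0 0;1 0.643 -0.73 0 0"

```text
time: 1.35
position: [0.447, -0.2971, 0.2084]
tool_rot: [1.0, 0.012, -0.0, 0.0]
ft_force: [-0.1, -0.3, 0.4]
grip_width: 0.087
grip_force: 0.0
```

```bash
sed -i 's/o\["grip_width"\].round(4)/round(o["grip_width"],4)/' h.py; python3 - <<'E'
from rig import robot
from h import *
goto(robot,(.446,-.297,.06),1.3)
m=robot.camera_model("wrist");p,d=robot.camera("wrist");cv2.imwrite("pics/w1.png",p[:,:,::-1])
W=world(m,d);np.savez("w1.npz",p=p,d=d,W=W)
print(m["position"],m["attitude"])
mk=(abs(W[...,2]-.07)<.006)&(np.hypot(W[...,0]-.446,W[...,1]+.297)<.035)
print(mk.sum(),W[mk].mean(0))
cs,_=cv2.findContours(mk.astype(np.uint8),0,1);c=max(cs,key=cv2.contourArea)
print(cv2.minAreaRect((cast(m,c[:,0],.07)[:,:2]*1000).astype(np.float32)))
E
```

```text
pos [ 0.447  -0.2971  0.2084] yaw 1.4 tilt z [-2.e-04 -8.e-04 -1.e+00] shift [-0.005 -0.001  0.742] turn 0.0005 t 1.35 grip 0.087 0.0 F [-0.1 -0.3  0.4]
[ 0.51959416 -0.29449314  0.38477051] [ 0.70928904 -0.69194981 -0.09335119  0.09695403]
1045 [ 0.44612574 -0.29806294  0.07027631]
((446.1689453125, -297.9031982421875), (36.04733657836914, 35.47101974487305), 1.429260015487671)
```

View pics/w1.png

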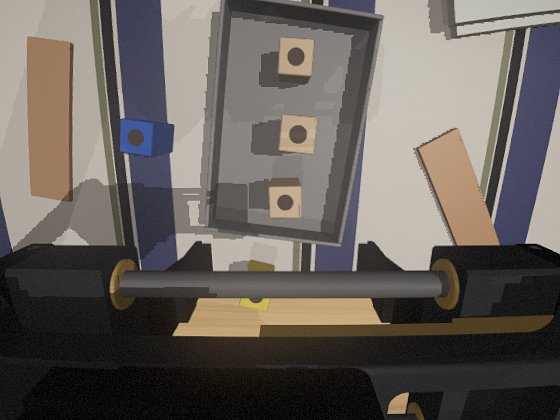

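The wrist view shows the wanted prop at (285,201), with its edges square to the tool. The bin walls are clear of the fingers if I open to about 60 mm.

move_arm:
  motion: "0.38 -0.004 0.004 0.2 0;0.38 -0.004 0.004 0.4 0;0.38 -0.004 0.004 0.6 0;0.38 -0.004 0.004 0.7 0;0.38 -0.004 0.004 0.76 0;0.38 -0.004 0.004 0.82 0;0.38 -0.004 0.004 0.82 0;-1 -0.004 0.004 0.82 0;-1 -0.004 0.004 0.82 0;-1 -0.004 0.004 0.82 0;-1 -0.004 0.004 0.82 0;-1 -0.004 0.004 0.82 0"
  newtons: 25

```text
time: 2.4
position: [0.4462, -0.298, 0.0455]
tool_rot: [1.0, 0.011, 0.001, 0.001]
ft_force: [-0.2, -1.1, 1.9]
grip_width: 0.0357
grip_force: 24.9
```

move_arm:
  motion: "-1 0 0 -0.1 0;-1 0 0 -0.2 0;-1 0 0 -0.35 0;-1 0 0 -0.5 0;-1 0 0 -0.65 0;-1 0 0 -0.8 0;-1 0 0 -0.8 0;-1 0 0 -0.8 0"

```text
time: 3.07
position: [0.4467, -0.298, 0.2066]
tool_rot: [1.0, 0.012, 0.002, 0.002]
ft_force: [0.2, -0.1, -2.1]
grip_width: 0.0356
grip_force: 24.9
```

```bash
python3 - <<'E'
from rig import robot
from h import *
goto(robot,(.4,.05,.21),-11.3)
E
```

```text
pos [ 0.4467 -0.298   0.2066] yaw 1.34 tilt z [ 0.0034 -0.0035 -1.    ] shift [-0.193 -1.745 -0.024] turn 0.0702 t 3.07 grip 0.0356 24.9 F [ 0.2 -0.1 -2.1]
```

move_arm:
  motion: "-1 -0.1 -0.15 -0.02 0.07;-1 -0.1 -0.3 -0.02 0.07;-1 -0.1 -0.5 -0.02 0.07;-1 -0.1 -0.7 -0.02 0.07;-1 -0.1 -0.9 -0.02 0.07;-1 -0.1 -1 -0.02 0.07;-1 -0.1 -1 -0.02 0.07"

```text
time: 3.65
position: [0.4177, -0.0927, 0.2067]
tool_rot: [0.995, -0.096, -0.003, -0.002]
ft_force: [0.0, -0.2, -1.9]
grip_width: 0.0359
grip_force: 24.9
```

move_arm:
  motion: "-1 -0.1 -0.15 0 0;-1 -0.1 -0.3 0 0;-1 -0.1 -0.5 0 0;-1 -0.1 -0.7 0 0;-1 -0.1 -0.9 0 0;-1 -0.1 -1 0 0;-1 -0.1 -1 0 0"

```text
time: 4.23
position: [0.4409, 0.105, 0.2074]
tool_rot: [0.995, -0.096, -0.001, -0.0]
ft_force: [-0.6, -0.5, -1.3]
grip_width: 0.0355
grip_force: 24.9
```

```bash
python3 - <<'E'
from rig import robot
from h import *
goto(robot,(.36,.243,.21),-11.3)
E
```

```text
pos [0.4409 0.105  0.2074] yaw -11.03 tilt z [-0.0012  0.0011 -1.    ] shift [-0.529 -0.6   -0.012] turn 0.0015 t 4.23 grip 0.0355 24.9 F [-0.6 -0.5 -1.3]
```

move_arm:
  motion: "-1 -0.1 -0.15 0 0.0015;-1 -0.2 -0.3 0 0.0015;-1 -0.3 -0.45 0 0.0015;-1 -0.4 -0.6 0 0.0015;-1 -0.5 -0.6 0 0.0015;-1 -0.5 -0.6 0 0.0015"

```text
time: 4.73
position: [0.3614, 0.2391, 0.207]
tool_rot: [0.995, -0.099, -0.004, 0.002]
ft_force: [-0.4, -0.9, -1.1]
grip_width: 0.0355
grip_force: 24.9
```

```bash
python3 - <<'E'
from rig import robot
from h import *
goto(robot,(.43,.244,.21),-11.3)
m=robot.camera_model("wrist");p,d=robot.camera("wrist");cv2.imwrite("pics/w2.png",p[:,:,::-1])
W=world(m,d);np.savez("w2.npz",p=p,d=d,W=W); import pickle;pickle.dump(m,open("w2.pkl","wb"))
def rect(mk,z,k):
    cs,_=cv2.findContours(mk.astype(np.uint8),0,1);c=max(cs,key=cv2.contourArea)
    print(k,cv2.minAreaRect((cast(m,c[:,0],z)[:,:2]*1000).astype(np.float32)))
X,Y,Z=W[...,0],W[...,1],W[...,2]
rect((abs(Z-.08)<.005)&(np.hypot(X-.565,Y-.218)<.035),.08,"stand")
g=cv2.cvtColor(p,cv2.COLOR_RGB2GRAY)
S=(abs(Z-.015)<.006)&(np.hypot(X-.43,Y-.2445)<.036)
print(S.sum(),np.median(g[S]))
rect(S&(g<np.median(g[S])-30),.015,"mark")
hs=cv2.cvtColor(p,cv2.COLOR_RGB2HSV)
rect((abs(Z-.015)<.006)&(hs[...,1]<70)&(np.hypot(X-.4965,Y-.232)<.16),.015,"shelf")
E
```

```text
pos [0.3614 0.2391 0.207 ] yaw -11.35 tilt z [-0.0073 -0.0024 -1.    ] shift [ 0.331 -0.092 -0.018] turn -0.0003 t 4.73 grip 0.0355 24.9 F [-0.4 -0.9 -1.1]
stand ((547.9108276367188, 221.2458038330078), (34.65876770019531, 5.8603596687316895), 78.48824310302734)
2824 191.0
mark ((428.14874267578125, 246.40460205078125), (43.650325775146484, 45.0785026550293), 78.7273941040039)
shelf ((473.0309753417969, 237.12997436523438), (169.74790954589844, 211.53790283203125), 79.011474609375)
```

View pics/w2.png

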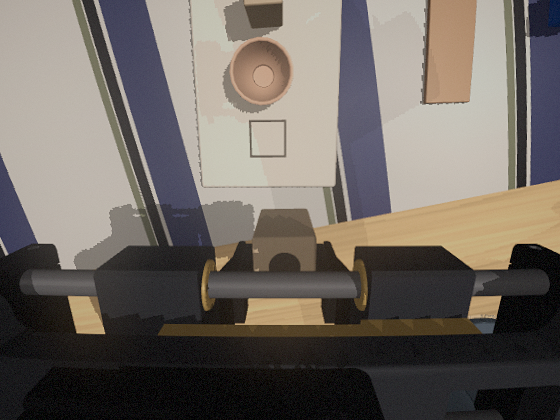

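The outline is at (268,139), measured at (0.4281, 0.2464) with yaw -11.2°. It is 44 mm wide, and the position matches the shelf geometry. The prop is held squarely.

move_arm:
  motion: "-1 0.1 -0.03 0 0;-1 0.2 -0.06 0 0;-1 0.32 -0.1 0 0;-1 0.32 -0.1 0.15 0;-1 0.32 -0.1 0.3 0;-1 0.32 -0.1 0.45 0;-1 0.32 -0.1 0.6 0;-1 0.32 -0.1 0.68 0;-1 0.32 -0.1 0.72 0;-1 0.32 -0.1 0.72 0;-1 0.32 -0.1 0.72 0"

```text
time: 5.7
position: [0.434, 0.2453, 0.0644]
tool_rot: [0.995, -0.101, 0.0, 0.0]
ft_force: [0.4, -0.5, -2.1]
grip_width: 0.0356
grip_force: 24.9
```

```bash
python3 - <<'E'
from rig import robot
from h import *
goto(robot,(.4281,.2464,.0555),-11.2)
E
```

```text
pos [0.434  0.2453 0.0644] yaw -11.64 tilt z [ 3.e-04 -2.e-04 -1.e+00] shift [-0.03   0.     0.045] turn -0.0024 t 5.7 grip 0.0356 24.9 F [ 0.4 -0.5 -2.1]
```

move_arm:
  motion: "-1 -0.03 0 0.015 -0.002;-1 -0.03 0 0.03 -0.002;-1 -0.03 0 0.037 -0.002;-1 -0.03 0 0.042 -0.002;-1 -0.03 0 0.045 -0.002;-1 -0.03 0 0.045 -0.002"

```text
time: 6.2
position: [0.4272, 0.2475, 0.0558]
tool_rot: [0.995, -0.097, 0.0, -0.0]
ft_force: [-0.4, 0.1, -0.5]
grip_width: 0.0354
grip_force: 24.9
```

move_arm:
  motion: "-1 0 0 0.004 0;-1 0 0 0.004 0;0.4 0 0 0.004 0;0.4 0 0 0.004 0;0.4 0 0 0.004 0;0.4 0 0 0.004 0;0.4 0 0 -0.15 0;0.4 0 0 -0.35 0;0.4 0 0 -0.55 0;0.4 0 0 -0.75 0;0.4 0 0 -0.75 0"

```text
time: 7.12
position: [0.432, 0.2491, 0.2127]
tool_rot: [0.995, -0.097, 0.007, -0.003]
ft_force: [1.3, -0.5, 0.5]
grip_width: 0.0612
grip_force: 0.0
```

```bash
python3 - <<'E'
from rig import robot
from h import *
goto(robot,(.40,.05,.21),-11.3)
E
```

```text
pos [0.432  0.2491 0.2127] yaw -11.18 tilt z [ 0.0153  0.0047 -0.9999] shift [0.036 1.008 0.006] turn 0.0007 t 7.12 grip 0.0612 0.0 F [ 1.3 -0.5  0.5]
```

move_arm:
  motion: "1 -0.15 0.15 -0.05 0;1 -0.3 0.3 -0.05 0;1 -0.3 0.5 -0.05 0;1 -0.3 0.5 -0.05 0;1 -0.3 0.5 -0.05 0"

```text
time: 7.53
position: [0.348, 0.1595, 0.2155]
tool_rot: [0.995, -0.099, 0.0, -0.0]
ft_force: [1.1, -0.3, 0.2]
grip_width: 0.0834
grip_force: 0.0
```

```bash
python3 - <<'E'
from rig import robot
from h import *
m=robot.camera_model("wrist");p,d=robot.camera("wrist");cv2.imwrite("pics/w3.png",p[:,:,::-1])
W=world(m,d)
def rect(mk,z,k):
    cs,_=cv2.findContours(mk.astype(np.uint8),0,1);c=max(cs,key=cv2.contourArea)
    print(k,cv2.minAreaRect((cast(m,c[:,0],z)[:,:2]*1000).astype(np.float32)))
X,Y,Z=W[...,0],W[...,1],W[...,2]
rect((abs(Z-.08)<.005)&(np.hypot(X-.565,Y-.218)<.035),.08,"stand")
rect((abs(Z-.08)<.005)&(np.hypot(X-.428,Y-.247)<.035),.08,"mid")
hs=cv2.cvtColor(p,cv2.COLOR_RGB2HSV)
rect((hs[...,1]>85)&(hs[...,0]<20)&(abs(Z-.008)<.006)&(np.hypot(X-.527,Y-.006)<.13),.008,"batt")
goto(robot,(.527,.006,.1),-8.5)
E
```

```text
stand ((551.9620361328125, 220.45382690429688), (36.6680908203125, 14.877167701721191), 77.06636047363281)
mid ((426.13739013671875, 247.02452087402344), (36.402862548828125, 35.069644927978516), 80.21715545654297)
batt ((487.0680236816406, 13.175662994384766), (55.63606262207031, 118.16384887695312), 81.36893463134766)
pos [0.3492 0.1604 0.2157] yaw -11.33 tilt z [ 1.2e-03  5.0e-04 -1.0e+00] shift [1.023 0.583 0.579] turn -0.0157 t 7.58 grip 0.0852 0.0 F [ 1.   0.2 -0.5]
```

View pics/w3.png

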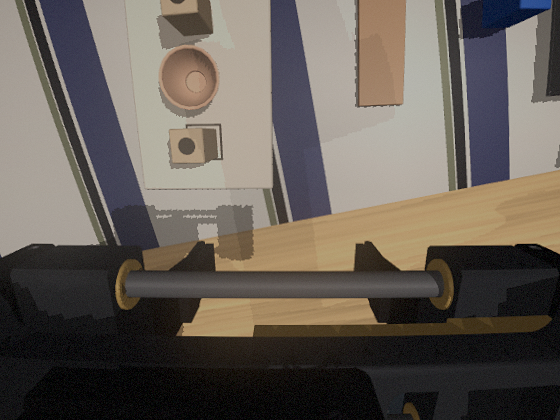

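The wrist view shows the prop standing inside the outline, with its top at (187,146), measured at (0.426, 0.247), about 2 mm off. The batt's near end is at (380,105), which puts its centre at about (0.527, 0.0065) with yaw -8.6°.

move_arm:
  motion: "1 0.2 0.1 0.05 -0.015;1 0.4 0.22 0.1 -0.015;1 0.55 0.35 0.15 -0.015;1 0.7 0.45 0.2 -0.015;1 0.9 0.58 0.25 -0.015;1 0.98 0.58 0.3 -0.015;1 0.98 0.58 0.3 -0.015;1 0.98 0.58 0.3 -0.015"

```text
time: 8.25
position: [0.5201, 0.0091, 0.1541]
tool_rot: [0.997, -0.074, -0.001, -0.0]
ft_force: [-1.1, 0.0, -0.0]
grip_width: 0.0875
grip_force: 0.0
```

```bash
python3 - <<'E'
from rig import robot
from h import *
goto(robot,(.527,.0065,.0105),-8.6)
E
```

```text
pos [0.5201 0.0091 0.1541] yaw -8.51 tilt z [-1.2e-03  6.0e-04 -1.0e+00] shift [0.037 0.008 0.718] turn 0.0005 t 8.25 grip 0.0875 0.0 F [-1.1  0.  -0. ]
```

move_arm:
  motion: "1 0.037 0.008 0.15 0;1 0.037 0.008 0.3 0;1 0.037 0.008 0.45 0;1 0.037 0.008 0.57 0;1 0.037 0.008 0.64 0;1 0.037 0.008 0.67 0;1 0.037 0.008 0.67 0;1 0.037 0.008 0.67 0"

```text
time: 8.92
position: [0.5257, 0.0073, 0.0221]
tool_rot: [0.997, -0.073, 0.0, -0.0]
ft_force: [0.3, -0.4, -0.5]
grip_width: 0.087
grip_force: 0.0
```

```bash
python3 - <<'E'
from rig import robot
from h import *
goto(robot,(.527,.0065,.0100),-8.6)
E
```

```text
pos [0.5257 0.0073 0.0221] yaw -8.41 tilt z [ 4.e-04  0.e+00 -1.e+00] shift [0.007 0.003 0.06 ] turn 0.001 t 8.92 grip 0.087 0.0 F [ 0.3 -0.4 -0.5]
```

move_arm:
  motion: "1 0.007 0.003 0.03 0.001;1 0.007 0.003 0.05 0.001;1 0.007 0.003 0.06 0.001;1 0.007 0.003 0.06 0.001;-1 0.007 0.003 0.06 0.001;-1 0.007 0.003 0.06 0.001;-1 0.007 0.003 0.06 0.001;-1 0.007 0.003 0.06 0.001;-1 0.007 0.003 0.06 0.001"
  newtons: 40

```text
time: 9.67
position: [0.527, 0.0055, 0.0097]
tool_rot: [0.997, -0.076, 0.0, 0.0]
ft_force: [0.1, 0.7, -0.2]
grip_width: 0.0618
grip_force: 0.0
```

move_arm:
  motion: "-1 0 0 -0.02 0;-1 0 0 -0.06 0;-1 0 0 -0.12 0;-1 0 0 -0.25 0;-1 0 0 -0.4 0;-1 0 0 -0.55 0;-1 0 0 -0.7 0;-1 0 0 -0.8 0;-1 0 0 -0.8 0;-1 0 0 -0.8 0"

```text
time: 10.5
position: [0.5276, 0.0054, 0.1714]
tool_rot: [0.997, -0.076, 0.002, 0.0]
ft_force: [-0.3, -0.7, -0.5]
grip_width: 0.0017
grip_force: 0.0
```

```bash
python3 - <<'E'
from rig import robot
from h import *
goto(robot,(.497,.232,.17),-11.1)
m=robot.camera_model("top");p,d=robot.camera("top");np.savez("t2.npz",p=p,d=d)
m=robot.camera_model("wrist");p,d=robot.camera("wrist");cv2.imwrite("pics/w4.png",p[:,:,::-1])
W=world(m,d);Z=W[...,2];hs=cv2.cvtColor(p,cv2.COLOR_RGB2HSV)
b=(hs[...,1]>85)&(hs[...,0]<20)&(Z>.12)&(Z<.2)&(np.hypot(W[...,0]-.526,W[...,1]-.007)<.12); P=W[b]
c,*_=np.linalg.lstsq(np.c_[P[:,:2]-[.527,.0065],np.ones(len(P))],P[:,2],rcond=None);print(len(P),"slope,z",c)
cs,_=cv2.findContours(b.astype(np.uint8),0,1);k=max(cs,key=cv2.contourArea)
print(cv2.minAreaRect((cast(m,k[:,0],c[2])[:,:2]*1000).astype(np.float32)))
E
```

```text
pos [0.5276 0.0054 0.1714] yaw -8.67 tilt z [ 3.8e-03 -8.0e-04 -1.0e+00] shift [-0.322 -1.097  0.006] turn 0.0135 t 10.5 grip 0.0017 0.0 F [-0.3 -0.7 -0.5]
29 slope,z [-2.21654495  0.37234344  0.2137183 ]
((542.04833984375, 6.338459014892578), (0.0, 0.0), 0.0)
```

View pics/w4.png

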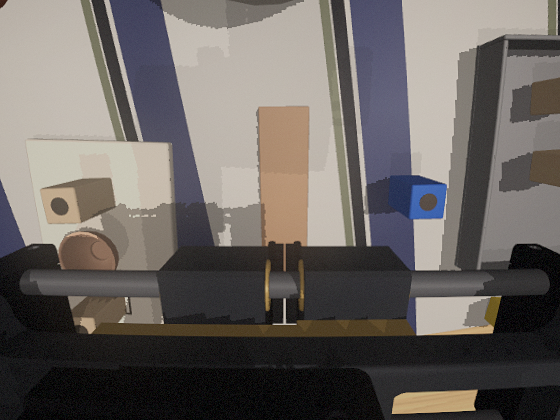

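I lifted too early: the fingers were still closing at 62 mm, so they missed. The batt is still on the table, far end at (283,107). I'll reopen, re-measure and regrasp.

```bash
python3 - <<'E'
from rig import robot
from h import *
m=robot.camera_model("wrist");p,d=robot.camera("wrist")
W=world(m,d);Z=W[...,2];hs=cv2.cvtColor(p,cv2.COLOR_RGB2HSV)
b=(hs[...,1]>85)&(hs[...,0]<20)&(abs(Z-.008)<.006)&(np.hypot(W[...,0]-.526,W[...,1]-.007)<.13)
cs,_=cv2.findContours(b.astype(np.uint8),0,1);k=max(cs,key=cv2.contourArea)
c,s,a=cv2.minAreaRect((cast(m,k[:,0],.008)[:,:2]*1000).astype(np.float32)); print(c,s,a)
th=np.radians(a if s[0]>s[1] else a-90); e=np.array([np.cos(th),np.sin(th)])
cen=np.array(c)+e*(max(s)/2-100); print("batt centre",cen,np.degrees(th))
goto(robot,(*(cen/1000),.0095),np.degrees(th))
E
```

```text
(528.4833984375, 6.313140869140625) (54.44993209838867, 195.3684844970703) 81.52042388916016
batt centre [526.19295542   6.65461522] -8.479576110839844
pos [0.5257 0.0058 0.1686] yaw -8.68 tilt z [-2.6e-03  5.0e-04 -1.0e+00] shift [ 0.004 -0.005  0.795] turn -0.0011 t 10.65 grip 0.0006 0.0 F [-0.4 -1.2  0.3]
```

move_arm:
  motion: "1 0 0 0 0;1 0 0 0 0;1 0 0 0 0;1 0 0 0 0;1 0 0 0 0;1 0 0 0 0;1 0 0 0 0;1 0 0 0 0"

```text
time: 11.32
position: [0.5269, 0.0055, 0.1696]
tool_rot: [0.997, -0.076, 0.0, -0.0]
ft_force: [-0.3, 0.0, 1.1]
grip_width: 0.0457
grip_force: 0.0
```

```bash
python3 - <<'E'
from rig import robot
from h import *
goto(robot,(.527,.0065,.0095),-8.6)
E
```

```text
pos [0.5269 0.0055 0.1696] yaw -8.68 tilt z [ 1.e-04  0.e+00 -1.e+00] shift [-0.    -0.005  0.8  ] turn -0.0004 t 11.32 grip 0.0457 0.0 F [-0.3  0.   1.1]
```

move_arm:
  motion: "1 0 -0.005 0 0;1 0 -0.005 0 0;1 0 -0.005 0 0;1 0 -0.005 0 0;1 0 -0.005 0.1 0;1 0 -0.005 0.25 0;1 0 -0.005 0.4 0;1 0 -0.005 0.55 0;1 0 -0.005 0.65 0;1 0 -0.005 0.7 0;1 0 -0.005 0.72 0;1 0 -0.005 0.72 0"

```text
time: 12.32
position: [0.527, 0.0065, 0.0251]
tool_rot: [0.997, -0.076, -0.0, -0.0]
ft_force: [-0.3, -0.2, 0.6]
grip_width: 0.0871
grip_force: 0.0
```

move_arm:
  motion: "1 0 0 0.04 0;1 0 0 0.065 0;1 0 0 0.077 0;1 0 0 0.077 0;-1 0 0 0.077 0;-1 0 0 0.077 0;-1 0 0 0.077 0;-1 0 0 0.077 0;-1 0 0 0.077 0;-1 0 0 0.077 0;-1 0 0 0.077 0;-1 0 0 0.077 0"
  newtons: 40

```text
time: 13.32
position: [0.5271, 0.0065, 0.0102]
tool_rot: [0.997, -0.076, 0.0, 0.0]
ft_force: [-0.4, 0.5, 0.1]
grip_width: 0.0415
grip_force: 0.0
```

move_arm:
  motion: "-1 0 0 0 0;-1 0 0 0 0;-1 0 0 0 0"

```text
time: 13.57
position: [0.527, 0.0065, 0.0101]
tool_rot: [0.997, -0.076, -0.0, 0.0]
ft_force: [-0.1, 0.4, -0.3]
grip_width: 0.0219
grip_force: 0.0
```

```bash
python3 - <<'E'
from rig import robot
from h import *
p,d=robot.camera("scene");q,e=robot.camera("wrist")
np.savez("s5.npz",p=p,d=d)
cv2.imwrite("pics/s5.png",np.hstack([cv2.resize(p[205:325,205:355,::-1],(400,320),interpolation=3),cv2.resize(q[:,:,::-1],(400,320))]))
goto(robot,(.527,.0065,.0095),-8.6)
E
```

```text
pos [0.527  0.0066 0.0101] yaw -8.68 tilt z [-1.e-04  0.e+00 -1.e+00] shift [0.    0.    0.003] turn -0.0004 t 13.67 grip 0.0139 0.0 F [0.1 0.8 0.2]
```

View pics/s5.png

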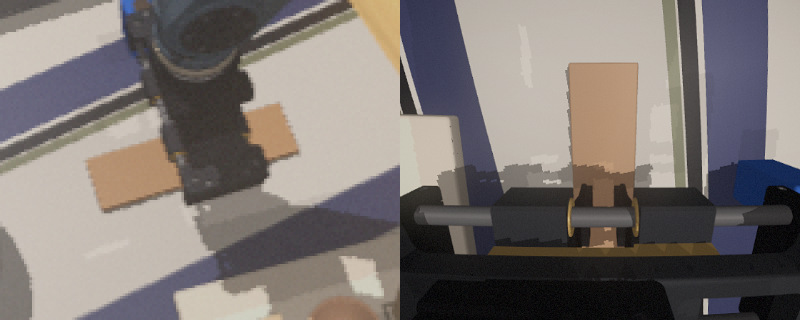

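The scene crop and wrist view show the fingers closed on top of the batt, inside its width. The tips therefore end higher than I assumed. I'll raise, reopen and feel down to the table with them open.

move_arm:
  motion: "1 0 0 -0.05 0;1 0 0 -0.05 0;1 0 0 -0.05 0;1 0 0 -0.05 0;1 0 0 -0.05 0;1 0 0 -0.05 0;1 0 0 -0.05 0;1 0 0 -0.05 0;1 0 0 -0.05 0;1 0 0 -0.05 0;1 0 0 -0.05 0;1 0 0 -0.05 0"

```text
time: 14.67
position: [0.527, 0.0065, 0.0201]
tool_rot: [0.997, -0.076, -0.0, -0.0]
ft_force: [0.0, -0.2, 0.4]
grip_width: 0.0833
grip_force: 0.0
```

move_arm:
  motion: "1 0 0 0 0;1 0 0 0.02 0;1 0 0 0.04 0;1 0 0 0.05 0;1 0 0 0.055 0;1 0 0 0.06 0;1 0 0 0.06 0"

```text
time: 15.25
position: [0.5269, 0.0066, 0.0079]
tool_rot: [0.997, -0.076, -0.0, -0.0]
ft_force: [0.5, -0.8, 0.5]
grip_width: 0.087
grip_force: 0.0
```

move_arm:
  motion: "1 0 0 0.005 0;1 0 0 0.01 0;1 0 0 0.01 0"

```text
time: 15.5
position: [0.527, 0.0065, 0.0061]
tool_rot: [0.997, -0.076, -0.0, -0.0]
ft_force: [-0.0, -0.7, 0.6]
grip_width: 0.0869
grip_force: 0.0
```

move_arm:
  motion: "1 0 0 0.005 0;1 0 0 0.01 0;1 0 0 0.01 0"

```text
time: 15.75
position: [0.527, 0.0065, 0.004]
tool_rot: [0.997, -0.076, -0.0, -0.0]
ft_force: [-0.8, -0.4, -0.7]
grip_width: 0.0869
grip_force: 0.0
```

move_arm:
  motion: "-1 0 0 0 0;-1 0 0 0 0;-1 0 0 0 0;-1 0 0 0 0;-1 0 0 0 0;-1 0 0 0 0;-1 0 0 0 0"
  newtons: 30

```text
time: 16.33
position: [0.527, 0.0065, 0.0041]
tool_rot: [0.997, -0.076, -0.0, -0.0]
ft_force: [-0.2, 1.0, 0.1]
grip_width: 0.0483
grip_force: 0.0
```

move_arm:
  motion: "1 0 0 -0.04 0;1 0 0 -0.04 0;1 0 0 -0.04 0;1 0 0 -0.04 0;1 0 0 -0.04 0;1 0 0 -0.04 0;1 0 0 -0.03 0;1 0 0 -0.02 0;1 0 0 -0.01 0;1 0 0 0 0;1 0 0 0.01 0;1 0 0 0.01 0"

```text
time: 17.33
position: [0.5267, 0.0066, 0.0016]
tool_rot: [0.997, -0.076, -0.0, -0.0]
ft_force: [-0.3, 0.1, 0.6]
grip_width: 0.0873
grip_force: 0.0
```

move_arm:
  motion: "1 0 0 0.005 0;1 0 0 0.01 0;1 0 0 0.01 0"

```text
time: 17.58
position: [0.5269, 0.0066, -0.0]
tool_rot: [0.997, -0.076, -0.0, -0.0]
ft_force: [0.2, 0.8, 0.3]
grip_width: 0.087
grip_force: 0.0
```

move_arm:
  motion: "1 0 0 0.005 0;1 0 0 0.01 0;1 0 0 0.01 0"

```text
time: 17.83
position: [0.5269, 0.0065, -0.002]
tool_rot: [0.997, -0.076, -0.0, -0.0]
ft_force: [-1.4, -0.3, 0.1]
grip_width: 0.087
grip_force: 0.0
```

move_arm:
  motion: "1 0 0 0.005 0;1 0 0 0.01 0;1 0 0 0.01 0"

```text
time: 18.08
position: [0.5269, 0.0066, -0.004]
tool_rot: [0.997, -0.076, -0.0, -0.0]
ft_force: [-0.6, -1.1, -0.2]
grip_width: 0.0871
grip_force: 0.0
```

move_arm:
  motion: "-1 0 0 0 0;-1 0 0 0 0;-1 0 0 0 0;-1 0 0 0 0;-1 0 0 0 0;-1 0 0 0 0;-1 0 0 0 0;-1 0 0 0 0"

```text
time: 18.75
position: [0.5271, 0.0065, -0.0038]
tool_rot: [0.997, -0.076, 0.0, -0.0]
ft_force: [0.2, -0.4, -0.4]
grip_width: 0.0414
grip_force: 0.0
```

Still passing over with no contact, so the true tip offset differs from the stated one. I'll measure it by touching the batt's top gently with closed fingers.

move_arm:
  motion: "-1 0 0 0 0;-1 0 0 0 0;-1 0 0 0.005 0;-1 0 0 0.01 0;-1 0 0 0.01 0"

```text
time: 19.17
position: [0.5274, 0.0065, -0.0056]
tool_rot: [0.997, -0.076, 0.0, 0.0]
ft_force: [0.2, -1.1, 2.4]
grip_width: 0.009
grip_force: 1.5
```

```bash
python3 - <<'E'
from rig import robot
from h import *
o=robot.get_obs()
for n in("scene","top","wrist"):
    m=robot.camera_model(n);p,d=robot.camera(n);W=world(m,d);g=cv2.cvtColor(p,cv2.COLOR_RGB2HSV)
    t=o["position"]; r=np.hypot(W[...,0]-t[0],W[...,1]-t[1])
    dark=(g[...,2]<75)&(r<.07)&(d>0)
    z=np.sort(W[...,2][dark]); print(n,dark.sum(),"dark z pct",np.percentile(z,[0,1,3,10,50]).round(3) if len(z) else "")
    b=(g[...,1]>85)&(g[...,0]<20)&(abs(W[...,2]-.008)<.02)&(r<.12); print("batt z",np.median(W[...,2][b]),W[b].mean(0))
    cv2.imwrite(f"pics/{n}6.png",p[:,:,::-1])
goto(robot,(.527,.0065,0),-8.6)
p=cv2.imread("pics/scene6.png");q=cv2.imread("pics/wrist6.png")
cv2.imwrite("pics/s6.png",np.hstack([cv2.resize(p[215:315,225:325],(400,400),interpolation=2),cv2.resize(q[180:330,200:350],(400,400),interpolation=2)]))
E
```

```text
scene 3868 dark z pct [0.003 0.107 0.121 0.164 0.354]
batt z 0.00890397584476088 [0.53946021 0.00643023 0.00885633]
top 2799 dark z pct [-0.002  0.096  0.12   0.333  0.411]
batt z 0.00842502279026558 [ 0.50129464 -0.00261598  0.00847834]
wrist 62428 dark z pct [-0.     0.03   0.084  0.095  0.118]
batt z 0.00823844957379366 [ 5.80449953e-01 -1.36716459e-04  8.34811708e-03]
pos [ 0.5274  0.0065 -0.0056] yaw -8.68 tilt z [ 8.e-04 -2.e-04 -1.e+00] shift [-0.002  0.    -0.028] turn -0.0004 t 19.32 grip 0.0018 2.0 F [ 0.9 -0.6  3.6]
```

View pics/s6.png

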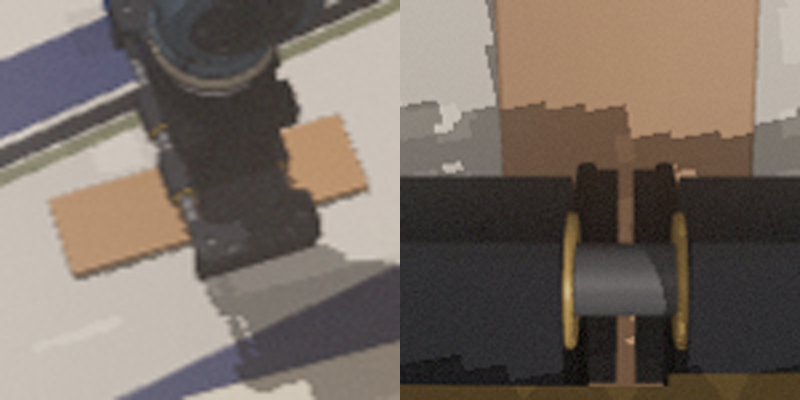

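Contact came at TCP z -0.0056 (3.6 N on the batt's 8 mm top), fingers inside the batt's edges in the picture. The tips are really at TCP + 13.6 mm, so the grasp needs TCP z of about -0.012.

move_arm:
  motion: "1 0 0 -0.05 0;1 0 0 -0.1 0;1 0 0 -0.1 0;1 0 0 -0.1 0;1 0 0 -0.1 0;1 0 0 -0.1 0;1 0 0 -0.1 0;1 0 0 -0.1 0;1 0 0 -0.1 0;1 0 0 -0.1 0;1 0 0 -0.1 0;1 0 0 -0.1 0"

```text
time: 20.32
position: [0.527, 0.0065, 0.0141]
tool_rot: [0.997, -0.076, -0.0, -0.0]
ft_force: [0.3, 0.3, -0.5]
grip_width: 0.0742
grip_force: 0.0
```

move_arm:
  motion: "1 0 0 0 0;1 0 0 0 0;1 0 0 0 0;1 0 0 0.03 0;1 0 0 0.06 0;1 0 0 0.09 0;1 0 0 0.1 0;1 0 0 0.11 0;1 0 0 0.115 0;1 0 0 0.115 0"

```text
time: 21.15
position: [0.5269, 0.0066, -0.0092]
tool_rot: [0.997, -0.076, -0.0, -0.0]
ft_force: [0.3, 0.1, -0.2]
grip_width: 0.0871
grip_force: 0.0
```

move_arm:
  motion: "1 0 0 0.005 0;1 0 0 0.01 0;1 0 0 0.013 0;-1 0 0 0.013 0;-1 0 0 0.013 0;-1 0 0 0.013 0;-1 0 0 0.013 0;-1 0 0 0.013 0;-1 0 0 0.013 0;-1 0 0 0.013 0;-1 0 0 0.013 0;-1 0 0 0.013 0"
  newtons: 40

```text
time: 22.15
position: [0.5271, 0.0065, -0.0114]
tool_rot: [0.997, -0.076, 0.0, 0.0]
ft_force: [0.5, -0.2, 0.1]
grip_width: 0.0553
grip_force: 40.0
```

Gripped at 55 mm with 40 N. Lifting gently.

move_arm:
  motion: "-1 0 0 -0.02 0;-1 0 0 -0.06 0;-1 0 0 -0.12 0;-1 0 0 -0.2 0;-1 0 0 -0.3 0;-1 0 0 -0.42 0;-1 0 0 -0.54 0;-1 0 0 -0.64 0;-1 0 0 -0.7 0;-1 0 0 -0.7 0;-1 0 0 -0.7 0"

```text
time: 23.07
position: [0.5272, 0.0066, 0.1294]
tool_rot: [0.997, -0.076, 0.001, 0.0]
ft_force: [0.5, -0.4, -2.0]
grip_width: 0.0552
grip_force: 40.0
```

```bash
python3 - <<'E'
from rig import robot
from h import *
goto(robot,(.497,.232,.13),-11.2)
m=robot.camera_model("wrist");p,d=robot.camera("wrist");W=world(m,d);X,Y,Z=[W[...,i] for i in range(3)];hs=cv2.cvtColor(p,cv2.COLOR_RGB2HSV)
t=robot.get_obs()["position"]
b=(hs[...,1]>85)&(hs[...,0]<20)&(abs(Z-.149)<.02)&(np.hypot(X-t[0],Y-t[1])<.13);P=W[b]
c,*_=np.linalg.lstsq(np.c_[P[:,:2]-t[:2],np.ones(len(P))],P[:,2],rcond=None);print(b.sum(),"slope,z",c)
cs,_=cv2.findContours(b.astype(np.uint8),0,1);k=max(cs,key=cv2.contourArea)
C,s,a=cv2.minAreaRect((cast(m,k[:,0],c[2])[:,:2]*1000).astype(np.float32));print(C,s,a)
th=np.radians(a if s[0]>s[1] else a-90);e=np.array([np.cos(th),np.sin(th)]);print("centre from far end",np.array(C)+e*(max(s)/2-100),"tcp",t)
k=(abs(Z-.08)<.005)&(np.hypot(X-.565,Y-.218)<.035)
if k.sum()>50:
    cs,_=cv2.findContours(k.astype(np.uint8),0,1);k=max(cs,key=cv2.contourArea);print("stand",cv2.minAreaRect((cast(m,k[:,0],.08)[:,:2]*1000).astype(np.float32)))
E
```

```text
pos [0.5272 0.0066 0.1294] yaw -8.68 tilt z [ 1.7e-03 -3.0e-04 -1.0e+00] shift [-0.319 -1.092 -0.004] turn 0.014 t 23.07 grip 0.0552 40.0 F [ 0.5 -0.4 -2. ]
18809 slope,z [-0.00015383 -0.00118827  0.14908084]
(573.6265258789062, 0.12111282348632812) (55.916419982910156, 105.59689331054688) 81.37674713134766
centre from far end [526.95855719   7.19835358] tcp [0.52638799 0.00669534 0.12841919]
stand ((565.6908569335938, 215.80311584472656), (40.14142990112305, 36.43772506713867), 81.86437225341797)
```

move_arm:
  motion: "-1 -0.03 -0.08 0 0.014;-1 -0.06 -0.2 0 0.014;-1 -0.1 -0.33 0 0.014;-1 -0.15 -0.46 0 0.014;-1 -0.2 -0.6 0 0.014;-1 -0.25 -0.74 0 0.014;-1 -0.3 -0.86 0 0.014;-1 -0.32 -0.95 0 0.014;-1 -0.32 -1 0 0.014;-1 -0.32 -1 0 0.014;-1 -0.32 -1 0 0.014"

```text
time: 24.03
position: [0.4938, 0.2136, 0.1277]
tool_rot: [0.995, -0.097, -0.001, 0.0]
ft_force: [0.0, -1.2, -2.0]
grip_width: 0.0554
grip_force: 40.0
```

```bash
python3 - <<'E'
from rig import robot
from h import *
goto(robot,(.4967,.2322,.0796),-11.2)
E
```

```text
pos [0.4938 0.2136 0.1277] yaw -11.14 tilt z [-1.3e-03 -8.0e-04 -1.0e+00] shift [-0.003 -0.094  0.24 ] turn 0.0003 t 24.03 grip 0.0554 40.0 F [ 0.  -1.2 -2. ]
```

move_arm:
  motion: "-1 0 -0.05 0 0;-1 0 -0.094 0.05 0;-1 0 -0.094 0.12 0;-1 0 -0.094 0.18 0;-1 0 -0.094 0.22 0;-1 0 -0.094 0.24 0;-1 0 -0.094 0.24 0;-1 0 -0.094 0.24 0;-1 0 -0.094 0.24 0"

```text
time: 24.78
position: [0.4982, 0.2324, 0.081]
tool_rot: [0.995, -0.098, 0.001, -0.0]
ft_force: [0.7, 0.6, -1.6]
grip_width: 0.0553
grip_force: 40.0
```

```bash
python3 - <<'E'
from rig import robot
from h import *
goto(robot,(.4967,.2322,.0686),-11.2)
E
```

```text
pos [0.4982 0.2324 0.081 ] yaw -11.22 tilt z [ 1.1e-03  3.0e-04 -1.0e+00] shift [-0.007  0.002  0.062] turn -0.0001 t 24.78 grip 0.0553 40.0 F [ 0.7  0.6 -1.6]
```

Aligned. I'll lower to within about 1 mm, then feel for contact.

move_arm:
  motion: "-1 -0.006 0.002 0.015 0;-1 -0.006 0.002 0.03 0;-1 -0.006 0.002 0.042 0;-1 -0.006 0.002 0.05 0;-1 -0.006 0.002 0.055 0;-1 -0.006 0.002 0.055 0;-1 -0.006 0.002 0.055 0"

```text
time: 25.37
position: [0.4963, 0.2322, 0.0695]
tool_rot: [0.995, -0.098, -0.0, 0.0]
ft_force: [0.2, -0.7, -1.5]
grip_width: 0.0553
grip_force: 40.0
```

move_arm:
  motion: "-1 0 0 0.003 0;-1 0 0 0.006 0;-1 0 0 0.006 0;-1 0 0 0.006 0"

```text
time: 25.7
position: [0.4965, 0.2322, 0.0686]
tool_rot: [0.995, -0.098, 0.0, -0.0]
ft_force: [-0.7, 0.9, 1.3]
grip_width: 0.0554
grip_force: 40.0
```

Contact felt, with force going from -1.5 to +1.3 N. Releasing and rising straight up.

move_arm:
  motion: "1 0 0 0 0;1 0 0 0 0;1 0 0 0 0;1 0 0 0 0;1 0 0 0 0;1 0 0 0 0;1 0 0 0 0"

```text
time: 26.28
position: [0.4963, 0.2322, 0.0683]
tool_rot: [0.995, -0.098, -0.0, -0.0]
ft_force: [-0.2, -0.1, 0.5]
grip_width: 0.0858
grip_force: 0.0
```

move_arm:
  motion: "1 0 0 -0.03 0;1 0 0 -0.1 0;1 0 0 -0.2 0;1 0 0 -0.35 0;1 0 0 -0.5 0;1 0 0 -0.65 0;1 0 0 -0.65 0"

```text
time: 26.87
position: [0.5004, 0.2333, 0.2048]
tool_rot: [0.995, -0.097, 0.006, -0.002]
ft_force: [0.8, 0.0, 1.3]
grip_width: 0.087
grip_force: 0.0
```

move_arm:
  motion: "1 -0.1 0.15 0 0;1 -0.2 0.3 0 0;1 -0.3 0.5 0 0;1 -0.3 0.7 0 0;1 -0.3 0.9 0 0;1 -0.3 1 0 0;1 -0.3 1 0 0;1 -0.3 1 0 0"

```text
time: 27.53
position: [0.3985, 0.047, 0.1985]
tool_rot: [0.995, -0.099, 0.0, -0.0]
ft_force: [1.0, 0.4, -0.1]
grip_width: 0.087
grip_force: 0.0
```

```bash
python3 - <<'E'
from rig import robot
from h import *
goto(robot,(.4967,.2322,.0686),-11.2)
e=np.array([np.cos(np.radians(-11.2)),np.sin(np.radians(-11.2))])
for n in("top","scene"):
    m=robot.camera_model(n);p,d=robot.camera(n);W=world(m,d);X,Y,Z=[W[...,i] for i in range(3)];hs=cv2.cvtColor(p,cv2.COLOR_RGB2HSV)
    b=(hs[...,1]>60)&(hs[...,0]<20)&(abs(Z-.088)<.008)&(np.hypot(X-.497,Y-.232)<.13);P=W[b]
    c,*_=np.linalg.lstsq(np.c_[P[:,:2]-[.497,.232],np.ones(len(P))],P[:,2],rcond=None);print(n,b.sum(),"slope,z",c)
    cs,_=cv2.findContours(b.astype(np.uint8),0,1);k=max(cs,key=cv2.contourArea)
    print(cv2.minAreaRect((cast(m,k[:,0],.088)[:,:2]*1000).astype(np.float32)))
    cv2.imwrite(f"pics/{n}9.png",p[:,:,::-1])
p=cv2.imread("pics/top9.png")[135:275,85:205];q=cv2.imread("pics/scene9.png")[270:400,250:410]
cv2.imwrite("pics/f.png",np.hstack([cv2.resize(p,(390,455)),cv2.resize(q,(400,455))]))
E
```

```text
pos [0.3985 0.047  0.1985] yaw -11.38 tilt z [ 2.e-04  4.e-04 -1.e+00] shift [ 0.298 -1.004  0.65 ] turn -0.001 t 27.53 grip 0.087 0.0 F [ 1.   0.4 -0.1]
top 1483 slope,z [-0.00164583  0.00721146  0.088313  ]
((523.2693481445312, 224.44610595703125), (58.390838623046875, 146.10740661621094), 79.38127136230469)
scene 2160 slope,z [-0.00069245 -0.00453815  0.08925081]
((495.3833312988281, 233.1064910888672), (57.62532043457031, 200.48695373535156), 79.11872863769531)
```

View pics/f.png

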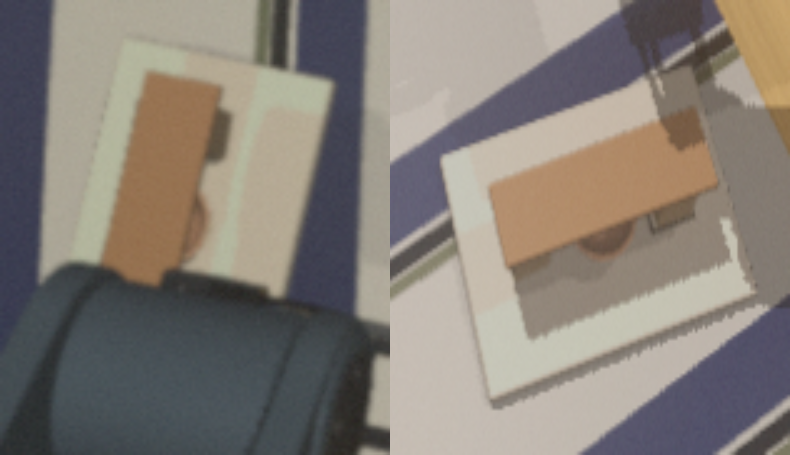

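The batt lies level on both props over the dish. In the scene camera its centre is (0.4954, 0.2331) against the shelf centre (0.4963, 0.2336), with yaw -10.9° and its top at 89 mm. The robot is clear of everything, so I'm handing in.

```bash
python3 -c "
from rig import robot
print(robot.hand_in())"
```

```text
the job is handed in; nothing more can be done
None
```

The job is handed in, with no verdict returned: the 65 mm prop stands on the outline about 2 mm off centre, and the batt lies level across both props within about 1 mm of the shelf centre, after two failed tries at gripping it (fingers not shut in time, then closing above it).

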